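# Lay up the table condiment caddy

## Robot

A 6-joint arm with a two-finger parallel gripper is mounted at the origin on the work surface; the furniture and walls round the work are solid. World frame = base frame: x ahead of the robot, y to its left, z up, the work surface at z = 0. Lengths are in m, angles in degrees, forces in N, time in s.
With the tool pointing down it reaches from about 0.35 to 0.725 m from the base axis. Payload 6 kg.
Tool frame: the origin (TCP) lies on the centre line of the jaws, within the pads' length; the fingertips stand 25 mm ahead of it and the grasp point (between the pads) lies 6 mm ahead of it; z points along the fingers, y is the line along which they close (so a half turn about z gives the same grasp; the last joint's range is limited). The gripper opens to 85 mm and grips with 20 to 120 N. Pads are 22 mm wide; open, the fingers measure 114 mm over their backs; the gripper's body (76 mm by 85 mm) begins 54 mm behind the grasp point. The pads swing forward as they close: fully open they stand 13 mm farther back than shut.
Start: joints at [89.823, 2.303, 4.859, 0, -92.561, -19.12], TCP at [0.198, 0.566, 0.256] pointing down, gripper open.
Joint ranges: [-146.85, 146.85], [-73.84, 115.35], [-62.03, 85.46], [-188.31, 113.3], [-161.28, -10.13], [-171.36, 171.36]. Speed limits (degrees/s): [147.25, 147.25, 172.46, 180, 180, 180].

## Interface

Orientations are given as a 3x3 rotation matrix whose columns are the frame's x, y, z axes.
In Python, from workcell import manip gives the robot as it stands.
- The arm moves only by the tool apply_moves, never from a script. Its argument "steps" is a list of rows, each a list of 6 numbers: the shift along the tool's x, y, z in units of 300 mm (1.0 is 300 mm), then the turn, a rotation vector about the tool's x, y, z in units of 120 degrees (1.0 is 120 degrees). In form: [[x, y, z, wx, wy, wz], ...]. A call has 1 to 10 rows; each row is the pose to reach, as a shift and turn from the pose commanded when the call began, along the tool's axes at that moment; what a row does not reach only later rows make up. A row lasts 1/8 s, in which the tool goes at most 62.5 mm and 10.7 degrees, less where a joint would pass 70% of its speed; a pose out of reach is approached as far as the arm can. A call with a number of a shift or a turn outside -1 to 1 is refused whole. A call with a gripper value outside its range is refused whole. "grip" is the finger opening in mm, from 0 to 85.4, set as the call begins (left out, the last holds). The fingers move at their own pace and stop on an object; "force" is the grip in N (left out, the last holds). Time passes only in rows, so rows that repeat a pose let the fingers close. It gives the time, the measured TCP pose, the force, the opening and the grip force at its end, in the units of the state.
- manip.read_state(): the state, without advancing time (a new reading comes with each control period).
- manip.get_image(name): name is "scene" or "top" or "wrist"; returns a dict with "image" (400x640x3 uint8, red, green, blue), "intrinsics" (3x3 intrinsics, pixels), "rvec" (rotation vector, rad) and "tvec" (3), from world to camera coordinates, as OpenCV has them. Camera axes: x right, y down, z forward; pixel columns grow to the right and rows downward; lengths in m; the calibration is good to about 2 mm. A picture is of the moment at which its call begins. There is no depth.
- manip.job_done(): hands the job in; it is judged then, once.
Trained networks look in a picture, given as the dict that the camera call returned (one of the last four; its "shot" number tells which), for a name from the list of things; names that differ only in an ending like _2 or _b are one class to them, and where a whole thing is asked for, a point or a joint stands for the part that bears it (a point fixed in the world has none). Each returns a list of dicts, best first, with "conf" (0 to 1); they miss things now and then, are a little off and sometimes report something else, mostly with a low value. They report only what shows in the picture. A call takes as long as a camera call.
- manip.boxes_of(picture, thing): "rect" ([centre column, centre row, width, height] in pixels, round what is visible of it).
- manip.trace(picture, thing): "mask" (400x640 bool, what is visible of it) and "rect" ([centre column, centre row, width, height] in pixels, round what is visible of it).
- manip.tip_of(picture, thing): "at" ([column, row] in pixels: a listed point, or the origin of a listed thing).
The state is a dict: "t": time; "joints": joint angles; "joint_vel": joint speeds; "tau": joint torques, N m; "position": TCP position; "eef_rot": TCP orientation; "ft_force": force on the tool from outside, world axes, zero at the start; "moment": the same for the moment, N m; "gripper_width": opening from 0.0 (shut) to 1.0 (fully open); "grasp_force": force on a finger pad.
Only numpy, scipy, OpenCV 4.12 (cv2) and the standard library are available. Lean on these libraries where they do the work, as an engineer would, in place of code of your own. Each camera call takes 0.05 s, during which the arm holds its last target. There are 200 camera calls.

## Task

Lay up the wooden table caddy: stand the three tall spice jars upright in its three empty compartments, with the red-capped jar between the white chilli tub and the squat black-lidded jar that already stand there, the dark-capped green-label jar on the other side of the tub, and the white-capped jar on the other side of the squat jar. Also lay the chopsticks across the two notched rests along the caddy's front, about centred. Leave the tub and the squat jar in their compartments and do not disturb the mug or the tea carton.

Things in the scene. Friction and masses are not known exactly. Their poses are not given: they have to be found in the camera images.
- caddy: Fixed wooden caddy, 150 x 370 mm, end boards 73 mm high. Origin under its middle at worktop height; z up, y along its length to the left, x to its back; front (-x) faces the robot. Five compartments in a row, centres at x = +32.5, y = -144, -72, 0, +72, +144 mm, 66 x 66 mm inside, floor at z = 11, walls to z = 36 mm. Two chopstick rests in front of them at x = -49.5, y = +-75 mm.
- chilli_tub: White tub, red lid, 62 mm across (lid 67), 78 mm high, standing in the caddy's compartment at y = +72 or -72 mm (the squat jar is in the other one). Origin at the centre of its underside, z up. Behind the caddy, from world x = 0.61 m on, wall cabinets hang 0.56 m above the worktop: do not lift the wrist into them.
- squat_jar: Squat glass jar, pinkish contents, wide black lid, 59 mm across, 95 mm high, standing in the caddy's compartment at y = -72 or +72 mm. Origin at the centre of its underside, z up.
- red_cap_jar: Spice jar with a red cap and dark blue label, 45 mm across, 108 mm high, standing loose on the worktop. Origin at the centre of its underside, z up its axis. Grasp round the body or cap from above.
- dark_cap_jar: Spice jar with a dark brown-black cap and green label, 41 mm across, 104 mm high, standing loose on the worktop. Origin at the centre of its underside, z up its axis.
- white_cap_jar: Spice jar with a white cap, pale with a brown label, 46 mm across, 108 mm high, standing loose on the worktop. Origin at the centre of its underside, z up its axis.
- chopsticks: Pale pair in one piece, 239 (x) x 18 (y) x 7 (z) mm, on the metal drainer, 1.5 mm below the worktop. Origin mid-underside. They end along the caddy's y, either way round, in both rests' notches: notch floor at z = 37 mm in the caddy's frame, 24 mm wide there, flaring to 38 mm at the rest's top, z = 50 mm; each rest is 14 mm wide along y; the caddy's base between them has its top at z = 11 mm.
- mug: Bystander: white mug with green-grey stripes, 82 mm across, 100 mm high, on the drainer. Origin at its underside. To be left alone.
- tea_carton: Bystander: white and green tea carton, 27 x 62 x 119 mm, standing near the robot on its right. Origin at the centre of its underside. To be left alone.

How it is judged:
By the outcome, as a careful person would: the job done as asked, in the order asked, and still so for the second after the job is handed in, with the robot touching nothing.
It also fails if it takes over 109 s, if anything falls off the work surface, if the arm or the gripper's body presses on something with over 40 N, if the wrist force passes 120 N, or if a joint passes its speed limit or range.

## Working session

There is one attempt and no reset: what is moved stays moved. The work goes in short steps, Python scripts to look and compute and a tool call to move; the robot and the scene stay as the last step left them, time stands still between calls to the robot, and variables do not carry over. Pictures are saved under pics/ and viewed, at most 18 in all, crops included, and the job is handed in when it is done.

Besides the shell and the picture viewer there is one more tool, called after ">>>" as name(argument=value, ...), one argument or row to a line, values as JSON. apply_moves: Moves the arm, as the interface text tells. Shifts and turns lie within -1 to 1; 1 stands for 300 mm of shift or 120 degrees of turn. Its arguments: {"type":"object","properties":{"steps":{"type":"array","items":{"type":"array","items":{"type":"number","minimum":-1,"maximum":1}}},"grip":{"type":"number"},"force":{"type":"number"}},"required":["steps"]}

```bash
mkdir -p pics; ls
cat > h.py <<'E'
import numpy as np, cv2
from workcell import manip
def shot(n, save=None):
    p=manip.get_image(n)
    if save: cv2.imwrite('pics/'+save, cv2.cvtColor(p['image'],cv2.COLOR_RGB2BGR))
    return p
def ray(p,uv,z):
    R,_=cv2.Rodrigues(np.array(p['rvec'],float)); t=np.array(p['tvec'],float).ravel()
    d=R.T@np.linalg.inv(np.array(p['intrinsics']))@np.array([uv[0],uv[1],1.]); c=-R.T@t
    return c+d*(z-c[2])/d[2]
def proj(p,X):
    return cv2.projectPoints(np.array(X,float).reshape(-1,3),np.array(p['rvec'],float),np.array(p['tvec'],float),np.array(p['intrinsics'],float),None)[0].reshape(-1,2)
E
python3 - <<'E'
from h import *
np.set_printoptions(precision=3,suppress=True)
s=manip.read_state(); print(s['position'],s['eef_rot'],s['t'])
for n in ('scene','top'):
    p=shot(n,n+'0.png')
    R,_=cv2.Rodrigues(np.array(p['rvec'],float)); print(n,-R.T@np.array(p['tvec']).ravel(),R[2])
    for th in ('caddy','chilli_tub','squat_jar','red_cap_jar','dark_cap_jar','white_cap_jar','chopsticks','mug','tea_carton'):
        b=manip.tip_of(p,th); r=manip.boxes_of(p,th)
        print(th,[(np.round(x['at']),round(x['conf'],2),ray(p,x['at'],0)[:2]) for x in b[:2]],[(np.round(x['rect']),round(x['conf'],2)) for x in r[:2]])
E
```

```text
pics
[0.198 0.566 0.255] [[ 0.944 -0.33  -0.   ]
 [-0.33  -0.944 -0.002]
 [ 0.     0.002 -1.   ]] 0.0
scene [0.103 0.754 1.414] [ 0.179 -0.429 -0.885]
caddy [(array([318., 144.]), 0.92, array([ 0.47 , -0.138])), (array([265., 202.]), 0.7, array([0.546, 0.171]))] [(array([314., 140.,  79.,  97.]), 0.63)]
chilli_tub [(array([262., 206.]), 0.69, array([0.547, 0.189])), (array([316., 125.]), 0.52, array([ 0.514, -0.218]))] [(array([315., 120.,  21.,  21.]), 0.75)]
squat_jar [(array([299., 155.]), 0.7, array([ 0.517, -0.06 ]))] [(array([298., 146.,  13.,  29.]), 0.82)]
red_cap_jar [(array([365., 128.]), 0.52, array([ 0.333, -0.286])), (array([394., 128.]), 0.18, array([ 0.228, -0.332]))] [(array([367., 116.,  15.,  25.]), 0.82)]
dark_cap_jar [(array([301., 218.]), 0.8, array([0.399, 0.176]))] [(array([298., 212.,  11.,  21.]), 0.65)]
white_cap_jar [(array([264., 206.]), 0.78, array([0.539, 0.189]))] [(array([261., 200.,  13.,  30.]), 0.79)]
chopsticks [(array([240., 236.]), 0.45, array([0.564, 0.326]))] [(array([254., 255.,  20.,  18.]), 0.65), (array([394., 120.,  10.,  27.]), 0.48)]
mug
[... 513 characters left out ...]
([ 0.516, -0.054]))] [(array([351., 154.,  19.,  24.]), 0.66)]
red_cap_jar [(array([428., 190.]), 0.53, array([ 0.335, -0.301]))] [(array([431., 183.,  22.,  24.]), 0.84)]
dark_cap_jar [(array([297., 202.]), 0.54, array([0.398, 0.163]))] [(array([293., 199.,  12.,  23.]), 0.53)]
white_cap_jar [(array([282., 165.]), 0.74, array([0.547, 0.183]))] [(array([284., 162.,  18.,  25.]), 0.49)]
chopsticks [(array([242., 172.]), 0.67, array([0.553, 0.33 ]))] [(array([239., 186.,  23.,  38.]), 0.5)]
mug [(array([183., 192.]), 0.91, array([0.531, 0.549]))] [(array([180., 184.,  34.,  30.]), 0.73)]
tea_carton [(array([449., 216.]), 0.69, array([ 0.224, -0.342]))] [(array([451., 211.,  25.,  23.]), 0.85)]
```

Run:
```python
import cv2
a=cv2.imread('pics/scene0.png')[60:320,180:440]; b=cv2.imread('pics/top0.png')[110:250,150:480]
cv2.imwrite('pics/c1.png',cv2.resize(a,None,fx=2.3,fy=2.3,interpolation=3)); cv2.imwrite('pics/c2.png',cv2.resize(b,None,fx=2.4,fy=2.4,interpolation=3))
```

```text
(no output)
```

View pics/c1.png

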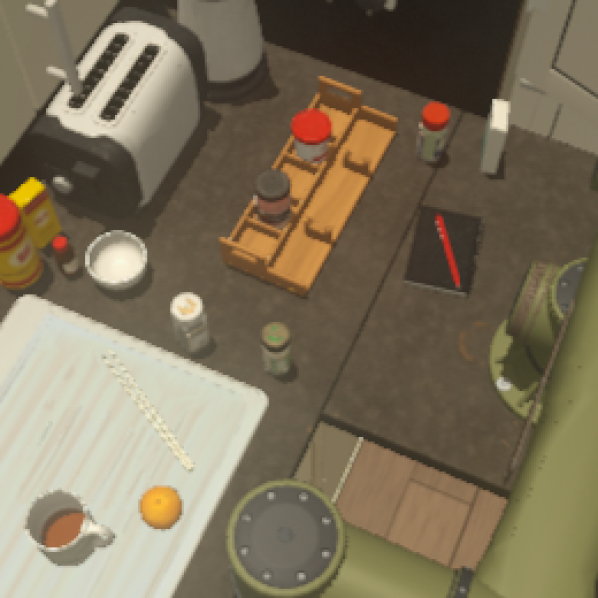

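View pics/c2.png

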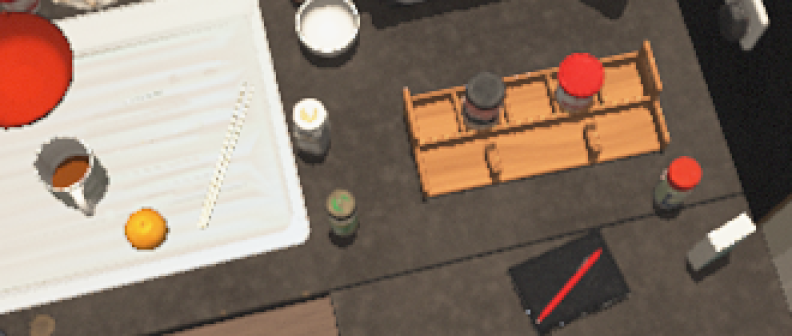

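The caddy is centre-right, with the squat jar on the left (+72) and the tub on the right (−72). So red goes to y=0, dark to −144 and white to +144. The red jar is at about scene pixel (367,116), white (261,200), dark (298,212), and the chopsticks lie on the drainer. Next I get a closer view from the wrist camera.

```bash
cat >> h.py <<'E'
np.set_printoptions(precision=4,suppress=True)
from scipy.spatial.transform import Rotation as Ro
def down(yaw): # yaw: heading of tool x (deg), z down
    c,s=np.cos(np.radians(yaw)),np.sin(np.radians(yaw)); return np.array([[c,s,0],[s,-c,0],[0,0,-1.]])
def rows(targets):
    "targets: (x,y,z,yaw) list -> rows from the present pose"
    s=manip.read_state(); P=np.array(s['position']);R=np.array(s['eef_rot'])
    print('t',s['t'],'P',P,'yaw',np.degrees(np.arctan2(R[1,0],R[0,0])),'w',s['gripper_width'])
    for q in targets:
        d=R.T@(np.array(q[:3])-P)/.3; w=Ro.from_matrix(R.T@down(q[3])).as_rotvec(degrees=True)
        print(q,np.round(np.r_[d,w/120],3).tolist(),'rows>=',max(np.linalg.norm(d)*300/62.5,np.linalg.norm(w)/10.7).round(1))
E
python3 - <<'E'
from h import *
p=shot('wrist','w0.png'); s=manip.read_state()
R,_=cv2.Rodrigues(np.array(p['rvec'],float)); c=-R.T@np.array(p['tvec']).ravel()
T=np.array(s['eef_rot']); print('cam in tool',T.T@(c-s['position']),'axes in tool',(T.T@R.T), p['intrinsics'])
for th in ('chopsticks','mug'): print([(x['at'],x['conf']) for x in manip.tip_of(p,th)])
rows([(.38,-.1,.29,0),(.38,-.1,.29,-20)])
E
```

```text
cam in tool [ 0.0776  0.0005 -0.1172] axes in tool [[ 0.0007 -0.9519 -0.3063]
 [ 1.      0.001  -0.001 ]
 [ 0.0012 -0.3063  0.9519]] [[294.9122   0.     317.8627]
 [  0.     294.9122 195.0409]
 [  0.       0.       1.    ]]
[]
[]
t 2.05 P [0.1982 0.5663 0.2563] yaw -19.297325739729118 w 0.9987192168377155
(0.38, -0.1, 0.29, 0) [1.306, 1.896, -0.112, 0.0, 0.0, -0.161] rows>= 11.1
(0.38, -0.1, 0.29, -20) [1.306, 1.896, -0.112, 0.0, -0.0, 0.006] rows>= 11.1
```

>>> apply_moves(
  steps=[
    [0.961, 0.709, -0.1, 0, 0, -0.161],
    [0.961, 0.709, -0.1, 0, 0, -0.161],
    [0.961, 0.709, -0.1, 0, 0, -0.161],
    [0.961, 0.709, -0.1, 0, 0, -0.161],
    [0.961, 0.709, -0.1, 0, 0, -0.161],
    [0.961, 0.709, -0.1, 0, 0, -0.161],
    [0.961, 0.709, -0.1, 0, 0, -0.161],
    [0.961, 0.709, -0.1, 0, 0, -0.161],
  ],
)

```text
t: 3.05
position: [0.4, 0.2703, 0.2862]
eef_rot: [[1.0, -0.0, -0.0], [-0.0, -1.0, 0.0], [-0.0, -0.0, -1.0]]
ft_force: [-0.7, 0.5, 0.2]
gripper_width: 1.004
grasp_force: 0.0
```

Run:
```python
from h import *
p=shot('wrist','w1.png')
np.savez('w1.npz',**{k:np.array(v) for k,v in p.items()})
for th in ('dark_cap_jar','white_cap_jar','chopsticks','mug','caddy'):
    print(th,[(np.round(x['at']),round(x['conf'],2),ray(p,x['at'],0)[:2]) for x in manip.tip_of(p,th)[:2]],[(np.round(x['rect']),round(x['conf'],2)) for x in manip.boxes_of(p,th)[:2]])
rows([(.43,-.1,.27,0)])
```

```text
dark_cap_jar [(array([386., 159.]), 0.87, array([0.4001, 0.1766]))] [(array([402., 172.,  54.,  50.]), 0.89)]
white_cap_jar [(array([383.,  48.]), 0.74, array([0.5389, 0.1899]))] [(array([398.,  37.,  68.,  72.]), 0.89)]
chopsticks [(array([275.,  40.]), 0.86, array([0.5479, 0.3233]))] [(array([266.,  66.,  69., 131.]), 0.55)]
mug [(array([105.,  51.]), 0.58, array([0.5356, 0.5348]))] [(array([ 66.,  49., 132.,  99.]), 0.97)]
caddy [(array([630., 100.]), 0.86, array([ 0.4775, -0.1349]))] [(array([560.,  88., 159., 141.]), 0.61)]
t 3.6 P [0.4    0.2704 0.2863] yaw 0.04455327210912784 w 1.000738208783047
(0.43, -0.1, 0.27, 0) [0.099, 1.235, 0.054, 0.0, 0.0, 0.0] rows>= 6.0
```

View pics/w1.png

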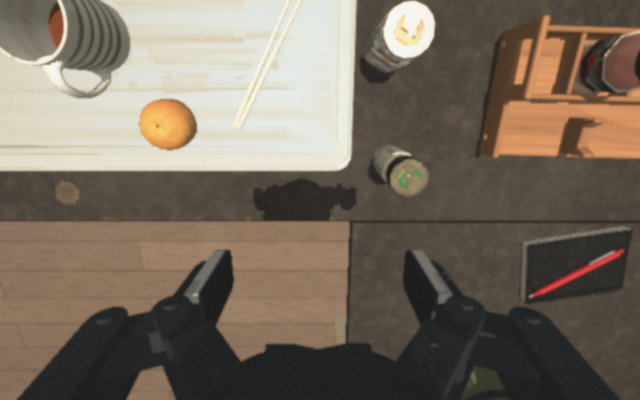

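The dark cap shows at (408,177), the white cap at (409,30), and the chopsticks' near end at (238,127), running off the top edge near (295,0). The next view is over the caddy.

>>> apply_moves(
  steps=[
    [-0.1, 0.9, 0, 0, 0, 0],
    [-0.1, 0.9, 0, 0, 0, 0],
    [-0.1, 0.9, 0, 0, 0, 0],
    [-0.1, 0.9, 0, 0, 0, 0],
    [-0.1, 0.9, 0, 0, 0, 0],
    [-0.1, 0.9, 0, 0, 0, 0],
  ],
)

```text
t: 4.35
position: [0.37, -0.001, 0.2868]
eef_rot: [[1.0, -0.003, 0.001], [-0.003, -1.0, 0.001], [0.001, -0.001, -1.0]]
ft_force: [0.4, 0.0, 0.3]
gripper_width: 0.996
grasp_force: 0.0
```

Run:
```python
from h import *
p=shot('wrist','w2.png')
np.savez('w2.npz',**{k:np.array(v) for k,v in p.items()})
for th in ('red_cap_jar','chilli_tub','squat_jar','caddy','tea_carton'):
    print(th,[(np.round(x['at']),round(x['conf'],2),ray(p,x['at'],0.011*(th in('chilli_tub','squat_jar')))[:2]) for x in manip.tip_of(p,th)[:2]],[(np.round(x['rect']),round(x['conf'],2)) for x in manip.boxes_of(p,th)[:2]])
```

```text
red_cap_jar [(array([528., 187.]), 0.91, array([ 0.3303, -0.3005]))] [(array([564., 205., 101.,  56.]), 0.86)]
chilli_tub [(array([487.,  47.]), 0.69, array([ 0.509 , -0.2051]))] [(array([521.,  35., 104.,  70.]), 0.62), (array([384.,  36.,  74.,  70.]), 0.38)]
squat_jar [(array([370.,  40.]), 0.78, array([ 0.5169, -0.0636]))] [(array([384.,  35.,  76.,  69.]), 0.86)]
caddy [(array([424.,  71.]), 0.94, array([ 0.4827, -0.135 ]))] [(array([455.,  73., 370., 142.]), 0.95)]
tea_carton [(array([534., 249.]), 0.81, array([ 0.2308, -0.3303]))] [(array([576., 273., 124.,  75.]), 0.88)]
```

View pics/w2.png

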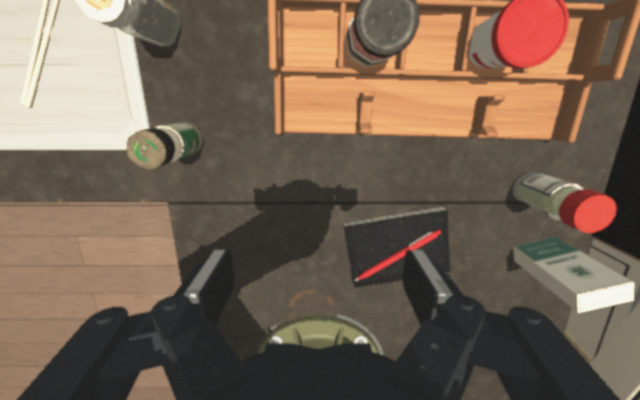

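The caddy front edge runs (278,133) to (573,141). The squat lid is at (386,24), the tub lid at (533,31) and the red cap at (588,212). I fit the caddy from these edges and overlay a wireframe.

```bash
cat >> h.py <<'E'
def cad(c,yaw,pts):
    a=np.radians(yaw); Rz=np.array([[np.cos(a),-np.sin(a),0],[np.sin(a),np.cos(a),0],[0,0,1]]); return np.array(pts)@Rz.T/1000+np.array([c[0],c[1],0])
def load(f): 
    d=np.load(f); return {k:d[k] for k in d}
E
cat > ov.py <<'E'
from h import *
import sys
def overlay(p,c,yaw,fn,crop,f):
    im=cv2.cvtColor(p['image'],cv2.COLOR_RGB2BGR)
    x0,y0,x1,y1=crop; im=cv2.resize(im[y0:y1,x0:x1],None,fx=f,fy=f,interpolation=2)
    L=[[(-75,185,0),(-75,-185,0)],[(-75,185,0),(75,185,0)],[(-75,-185,0),(75,-185,0)]]
    for y in range(-180,181,72): L.append([(-.5,y,36),(65.5,y,36)])
    L+= [[(-.5,-180,36),(-.5,180,36)],[(65.5,-180,36),(65.5,180,36)]]
    for y in(75,-75): L.append([(-68.5,y,50),(-30.5,y,50)])
    for a in L:
        q=((proj(p,cad(c,yaw,a))-[x0,y0])*f).astype(int); cv2.line(im,tuple(map(int,q[0])),tuple(map(int,q[1])),(255,255,0),1)
    cv2.imwrite('pics/'+fn,im)
E
python3 - <<'E'
from ov import *
p=load('w2.npz'); a=ray(p,(278,133),0);b=ray(p,(573,141),0)
print('front corners',a,b)
d=a-b; yaw=np.degrees(np.arctan2(-d[0],d[1])); print(np.linalg.norm(d),yaw)
sq=ray(p,(386,24),.106);tb=ray(p,(533,31),.089); print('sq',sq,'tub',tb,np.linalg.norm(sq-tb),np.degrees(np.arctan2(-(sq-tb)[0],(sq-tb)[1])))
m=(a+b)/2; c=m+cad((0,0),yaw,[(75,0,0)])[0]; print('c',c,'from jars',(sq+tb)/2-cad((0,0),yaw,[(32.5,0,0)])[0])
print('red',ray(p,(588,212),.108)); w=load('w1.npz'); print('dark',ray(w,(409,177),.104),ray(p,(150,149),.104),'white',ray(w,(409,30),.108))
overlay(p,c,yaw,'o1.png',(250,0,640,230),2)
rows([(.31,-.22,.25,0)])
E
```

```text
front corners [0.406 0.053 0.   ] [ 0.3946 -0.347   0.    ]
0.4001348590263502 -1.629958290932514
sq [ 0.5126 -0.062   0.106 ] tub [ 0.5101 -0.2057  0.089 ] 0.14468432251573912 -0.9905704750317751
c [ 0.4753 -0.1491  0.    ] from jars [ 0.4789 -0.1329  0.0975]
red [ 0.3332 -0.2904  0.108 ]
dark [0.4012 0.1751 0.104 ] [0.4009 0.17   0.104 ] white [0.5372 0.1892 0.108 ]
t 4.9 P [0.3702 0.0005 0.2863] yaw 0.058034883784434804 w 0.9970765834459341
(0.31, -0.22, 0.25, 0) [-0.201, 0.735, 0.121, 0.0, 0.0, 0.0] rows>= 3.7
```

View pics/o1.png

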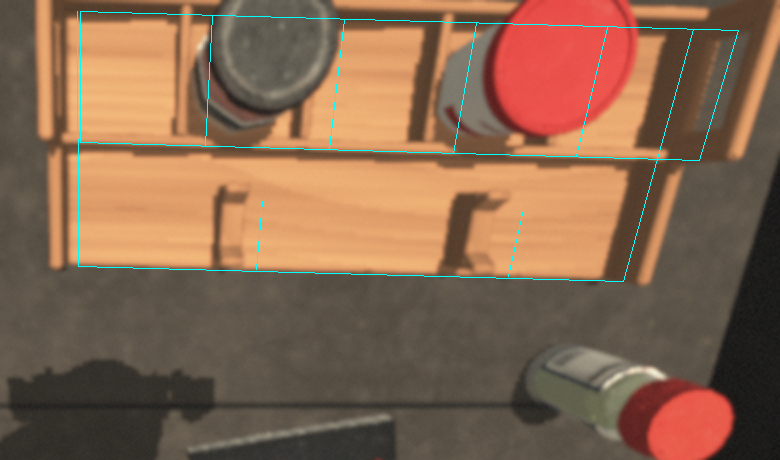

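Rough fit: the wireframe sits about 15 px left of the real dividers, which stand at crop (185,75) and (440,80). I take one centred view to refine it.

>>> apply_moves(
  steps=[
    [0.2, 0.43, -0.05, 0, 0, 0],
    [0.2, 0.43, -0.05, 0, 0, 0],
    [0.2, 0.43, -0.05, 0, 0, 0],
    [0.2, 0.43, -0.05, 0, 0, 0],
  ],
)

```text
t: 5.4
position: [0.4304, -0.1297, 0.3007]
eef_rot: [[1.0, -0.002, -0.002], [-0.002, -1.0, -0.0], [-0.002, 0.0, -1.0]]
ft_force: [-0.9, 0.2, -0.4]
gripper_width: 0.999
grasp_force: 0.0
```

Run:
```python
from ov import *
p=shot('wrist','w3.png')
np.savez('w3.npz',**{k:np.array(v) for k,v in p.items()})
overlay(p,(.4795,-.133),-1.0,'o2.png',(150,0,510,240),2.2)
for th in ('red_cap_jar','chilli_tub','squat_jar','caddy'):
    print(th,[(np.round(x['at']),round(x['conf'],2),ray(p,x['at'],0.011*(th in('chilli_tub','squat_jar')))[:2]) for x in manip.tip_of(p,th)[:2]])
```

```text
red_cap_jar [(array([427., 223.]), 0.58, array([ 0.3282, -0.2977]))]
chilli_tub [(array([376.,  98.]), 0.82, array([ 0.5101, -0.2065])), (array([109., 181.]), 0.61, array([0.3979, 0.1685]))]
squat_jar [(array([267.,  94.]), 0.91, array([ 0.5152, -0.064 ]))]
caddy [(array([321., 120.]), 0.8, array([ 0.4814, -0.134 ]))]
```

View pics/o2.png

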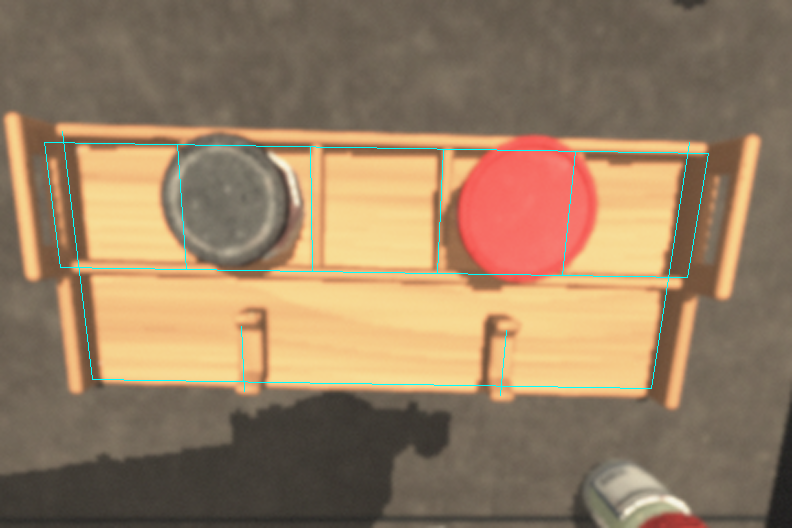

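Dividers are within ~2 px of the model. Refined caddy: c≈(0.4805,−0.135), yaw≈−1.4°, and the predicted tub and squat positions agree within 1.5 mm. Next: go above the red jar with the jaws along world x.

Run:
```python
from h import *
print(manip.read_state()['joints'])
rows([(.33,-.298,.22,89),(.33,-.298,.22,-91)])
```

```text
[  9.4116 -20.4965 -10.5914   0.0015 -99.865   80.7028]
t 5.65 P [ 0.4301 -0.1279  0.3015] yaw 0.11409068813152778 w 1.0012429788850923
(0.33, -0.298, 0.22, 89) [-0.335, 0.566, 0.272, 0.0, -0.0, -0.741] rows>= 8.3
(0.33, -0.298, 0.22, -91) [-0.335, 0.566, 0.272, -0.0, -0.0, 0.759] rows>= 8.5
```

>>> apply_moves(
  steps=[
    [-0.335, 0.55, 0.15, 0, 0, 0.09],
    [-0.335, 0.55, 0.15, 0, 0, 0.178],
    [-0.335, 0.55, 0.25, 0, 0, 0.267],
    [-0.335, 0.55, 0.25, 0, 0, 0.355],
    [-0.335, 0.55, 0.25, 0, 0, 0.443],
    [-0.335, 0.55, 0.25, 0, 0, 0.53],
    [-0.335, 0.55, 0.25, 0, 0, 0.617],
    [-0.335, 0.55, 0.25, 0, 0, 0.705],
    [-0.335, 0.55, 0.25, 0, 0, 0.759],
  ],
  grip=70,
)

```text
t: 6.78
position: [0.3301, -0.293, 0.2266]
eef_rot: [[-0.021, -1.0, 0.001], [-1.0, 0.021, -0.0], [0.0, -0.001, -1.0]]
ft_force: [-1.0, -0.1, -0.7]
gripper_width: 0.818
grasp_force: 0.0
```

Run:
```python
from h import *
p=shot('wrist','w4.png')
print([(x['at'],x['conf'],ray(p,x['at'],0)) for x in manip.tip_of(p,'red_cap_jar')])
for x in manip.boxes_of(p,'red_cap_jar'): print(x)
im=p['image'].astype(int); m=((im[...,0]>150)&(im[...,1]<90)&(im[...,2]<90)).astype(np.uint8); n,l,st,ce=cv2.connectedComponentsWithStats(m)
for i in range(1,n):
    if st[i,4]>100: print(st[i],ce[i],ray(p,ce[i],.108))
rows([(.33,-.298,.084,-91)])
```

```text
[([317.8, 164.0], 0.66, array([ 0.3294, -0.2993,  0.    ]))]
{'rect': [316.2, 181.0, 47.6, 68.0], 'conf': 0.89}
[292 160  48  38 305] [316.5082 176.6328] [ 0.33   -0.3115  0.108 ]
[118 245  56  44 216] [152.7546 259.3611] [ 0.4799 -0.2373  0.108 ]
[107 257  53  45 201] [123.3383 286.403 ] [ 0.513  -0.2094  0.108 ]
t 6.925 P [ 0.3301 -0.2932  0.2266] yaw -90.86240959715145 w 0.8183937463864843
(0.33, -0.298, 0.084, -91) [0.016, 0.0, 0.475, -0.0, -0.0, 0.001] rows>= 2.3
```

View pics/w4.png

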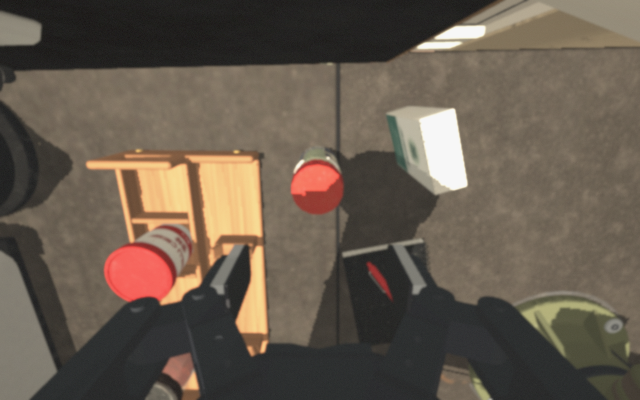

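The red cap centre is at (318,187), which puts the jar at about (0.330,−0.300). The carton at (425,150) is clear. Descend.

>>> apply_moves(
  steps=[
    [0.023, 0, 0.1, 0, 0, 0],
    [0.023, 0, 0.25, 0, 0, 0],
    [0.023, 0, 0.38, 0, 0, 0],
    [0.023, 0, 0.469, 0, 0, 0],
    [0.023, 0, 0.469, 0, 0, 0],
  ],
)

```text
t: 7.55
position: [0.3286, -0.2999, 0.0839]
eef_rot: [[-0.016, -1.0, -0.003], [-1.0, 0.016, 0.001], [-0.001, 0.004, -1.0]]
ft_force: [-0.3, -0.8, 0.7]
gripper_width: 0.824
grasp_force: 0.0
```

>>> apply_moves(
  steps=[
    [0, 0, 0, 0, 0, 0],
    [0, 0, 0, 0, 0, 0],
    [0, 0, 0, 0, 0, 0],
    [0, 0, 0, 0, 0, 0],
    [0, 0, 0, 0, 0, 0],
  ],
  grip=30,
  force=40,
)

```text
t: 8.18
position: [0.3307, -0.3012, 0.0876]
eef_rot: [[-0.018, -1.0, 0.003], [-1.0, 0.018, -0.002], [0.002, -0.003, -1.0]]
ft_force: [0.5, 0.6, 6.1]
gripper_width: 0.514
grasp_force: 40.8
```

>>> apply_moves(
  steps=[
    [0, 0, -0.15, 0, 0, 0],
    [0, 0, -0.33, 0, 0, 0],
    [0, 0, -0.5, 0, 0, 0],
    [-0.14, -0.15, -0.5, 0, 0, 0],
    [-0.28, -0.3, -0.5, 0, 0, 0],
    [-0.42, -0.45, -0.5, 0, 0, 0],
    [-0.52, -0.56, -0.5, 0, 0, 0],
    [-0.558, -0.6, -0.5, 0, 0, 0],
    [-0.558, -0.6, -0.5, 0, 0, 0],
    [-0.558, -0.6, -0.5, 0, 0, 0],
  ],
)

```text
t: 9.43
position: [0.5121, -0.1373, 0.2358]
eef_rot: [[-0.019, -1.0, 0.0], [-1.0, 0.019, -0.0], [0.0, -0.0, -1.0]]
ft_force: [-0.0, 0.5, -1.3]
gripper_width: 0.509
grasp_force: 41.4
```

Run:
```python
from h import *
p=shot('wrist','w5.png')
q=shot('scene','s5.png')
a=cv2.imread('pics/w5.png')[100:400,100:500];b=cv2.resize(cv2.imread('pics/s5.png')[70:220,240:440],None,fx=2,fy=2)
cv2.imwrite('pics/c5.png',np.hstack([a,b]))
rows([(.513,-.1358,.100,-91.4)])
```

```text
t 9.525 P [ 0.5121 -0.1375  0.2361] yaw -91.12493258832548 w 0.5131762041729313
(0.513, -0.1358, 0.1, -91.4) [-0.006, -0.002, 0.454, -0.0, -0.0, 0.002] rows>= 2.2
```

View pics/c5.png

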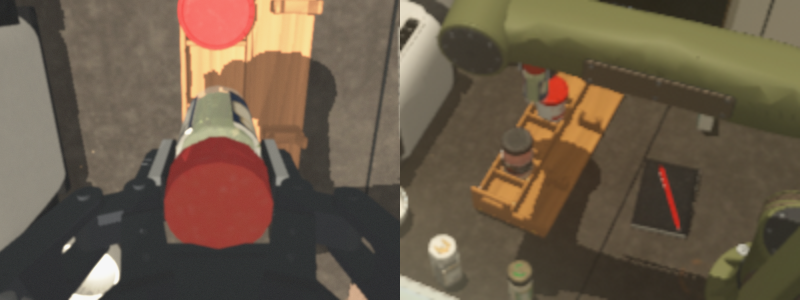

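The red jar is held upright in the jaws, below the red lid of the tub in the view. Lower it into the middle compartment.

>>> apply_moves(
  steps=[
    [-0.005, 0, 0.15, 0, 0, 0.002],
    [-0.005, 0, 0.3, 0, 0, 0.002],
    [-0.005, 0, 0.39, 0, 0, 0.002],
    [-0.005, 0, 0.43, 0, 0, 0.002],
    [-0.005, 0, 0.457, 0, 0, 0.002],
    [-0.005, 0, 0.457, 0, 0, 0.002],
  ],
)

```text
t: 10.28
position: [0.5132, -0.1353, 0.0996]
eef_rot: [[-0.023, -1.0, 0.002], [-1.0, 0.023, -0.0], [0.0, -0.002, -1.0]]
ft_force: [-0.1, -0.4, -1.6]
gripper_width: 0.511
grasp_force: 41.4
```

>>> apply_moves(
  steps=[
    [0, 0, 0, 0, 0, 0],
    [0, 0, 0, 0, 0, 0],
    [0, 0, 0, 0, 0, 0],
    [0, 0, -0.1, 0, 0, 0],
    [0, 0, -0.25, 0, 0, 0],
    [0, 0, -0.42, 0, 0, 0],
    [0, 0, -0.45, 0, 0, 0],
  ],
  grip=65,
)

```text
t: 11.15
position: [0.5141, -0.1355, 0.2384]
eef_rot: [[-0.023, -1.0, 0.007], [-1.0, 0.023, -0.001], [0.001, -0.007, -1.0]]
ft_force: [0.1, 0.3, -0.0]
gripper_width: 0.758
grasp_force: 0.0
```

Run:
```python
from h import *
for n in('wrist','top','scene'):
    p=shot(n,n+'6.png')
    for th in ('red_cap_jar','squat_jar','chilli_tub'):
        print(n,th,[(np.round(x['at']),round(x['conf'],2),ray(p,x['at'],.011)) for x in manip.tip_of(p,th)[:2]])
rows([(.40,.174,.226,-91),(.43,.08,.226,-91)])
```

```text
wrist red_cap_jar []
wrist squat_jar [(array([319., 226.]), 0.78, array([ 0.5149, -0.0621,  0.011 ]))]
wrist chilli_tub [(array([319., 109.]), 0.55, array([ 0.5125, -0.2042,  0.011 ]))]
top red_cap_jar [(array([369., 153.]), 0.63, array([ 0.5141, -0.1318,  0.011 ]))]
top squat_jar [(array([367., 150.]), 0.67, array([ 0.5266, -0.1278,  0.011 ]))]
top chilli_tub [(array([389., 149.]), 0.85, array([ 0.513 , -0.2055,  0.011 ]))]
scene red_cap_jar [(array([307., 141.]), 0.54, array([ 0.5135, -0.1261,  0.011 ]))]
scene squat_jar [(array([298., 154.]), 0.63, array([ 0.5173, -0.0573,  0.011 ]))]
scene chilli_tub [(array([316., 128.]), 0.66, array([ 0.505 , -0.1978,  0.011 ]))]
t 11.75 P [ 0.5127 -0.1351  0.2332] yaw -91.29816661569492 w 0.7626180138671059
(0.4, 0.174, 0.226, -91) [-1.022, 0.399, 0.024, 0.0, -0.0, -0.002] rows>= 5.3
(0.43, 0.08, 0.226, -91) [-0.711, 0.292, 0.024, 0.0, -0.0, -0.002] rows>= 3.7
```

Red is placed upright at (0.514,−0.132), as intended. Now the dark jar at about (0.400,0.1755).

>>> apply_moves(
  steps=[
    [-0.2, 0.08, 0.02, 0, 0, 0],
    [-0.4, 0.16, 0.02, 0, 0, 0],
    [-0.6, 0.24, 0.02, 0, 0, 0],
    [-0.8, 0.32, 0.02, 0, 0, 0],
    [-0.95, 0.38, 0.02, 0, 0, 0],
    [-1, 0.4, 0.02, 0, 0, -0.002],
    [-1, 0.4, 0.02, 0, 0, -0.002],
    [-1, 0.4, 0.02, 0, 0, -0.002],
  ],
)

```text
t: 12.75
position: [0.3999, 0.1667, 0.2275]
eef_rot: [[-0.019, -1.0, 0.0], [-1.0, 0.019, -0.0], [0.0, -0.0, -1.0]]
ft_force: [0.0, -0.3, -0.6]
gripper_width: 0.763
grasp_force: 0.0
```

Run:
```python
from h import *
p=shot('wrist','w7.png')
for th in('dark_cap_jar','white_cap_jar'):
    print(th,[(x['at'],x['conf'],ray(p,x['at'],0)) for x in manip.tip_of(p,th)],[x['rect'] for x in manip.boxes_of(p,th)[:1]])
rows([(.400,.1755,.084,-91)])
```

```text
dark_cap_jar [([316.8, 174.3], 0.69, array([0.4006, 0.1731, 0.    ]))] [[317.4, 193.2, 49.4, 65.2]]
white_cap_jar [([206.6, 189.2], 0.9, array([0.5355, 0.1893, 0.    ]))] [[179.9, 208.4, 91.9, 79.9]]
t 13.0 P [0.3999 0.1668 0.2275] yaw -91.14962985440211 w 0.7634075305116006
(0.4, 0.1755, 0.084, -91) [-0.029, 0.0, 0.478, 0.0, -0.0, -0.001] rows>= 2.3
```

View pics/w7.png

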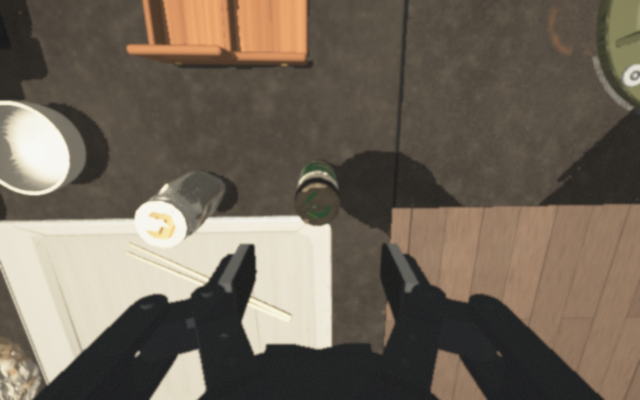

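The dark cap is at (318,205) with its base in line at (317,174). The white cap is at (163,222). The chopsticks are fully visible from (130,249) to (290,318). Grasp the dark jar.

>>> apply_moves(
  steps=[
    [-0.026, 0, 0.1, 0, 0, 0],
    [-0.026, 0, 0.25, 0, 0, 0],
    [-0.026, 0, 0.39, 0, 0, 0],
    [-0.026, 0, 0.48, 0, 0, 0],
    [-0.026, 0, 0.48, 0, 0, 0],
  ],
)

```text
t: 13.62
position: [0.3989, 0.174, 0.0816]
eef_rot: [[-0.019, -1.0, -0.003], [-1.0, 0.019, -0.003], [0.003, 0.003, -1.0]]
ft_force: [0.7, 0.2, 0.7]
gripper_width: 0.758
grasp_force: 0.0
```

>>> apply_moves(
  steps=[
    [0, 0, 0, 0, 0, 0],
    [0, 0, 0, 0, 0, 0],
    [0, 0, 0, 0, 0, 0],
    [0, 0, 0, 0, 0, 0],
    [0, 0, -0.15, 0, 0, 0],
    [0, 0, -0.33, 0, 0, 0],
    [0, 0, -0.5, 0, 0, 0],
    [0, 0, -0.52, 0, 0, 0],
  ],
  grip=25,
  force=40,
)

```text
t: 14.62
position: [0.4007, 0.176, 0.2437]
eef_rot: [[-0.018, -1.0, 0.005], [-1.0, 0.019, 0.004], [-0.005, -0.005, -1.0]]
ft_force: [0.3, 1.3, -0.9]
gripper_width: 0.464
grasp_force: 40.6
```

Run:
```python
from h import *
p=load('w1.npz')
q=shot('wrist','w8.png')
# chopstick ends from w7 (pose of TCP .3999,.1667,.2275,-91.15): build extrinsics from present shot shifted
s=manip.read_state()
dp=np.array([.3999,.1667,.2275])-np.array(s['position'])
q=dict(q); R,_=cv2.Rodrigues(np.array(q['rvec'],float)); q['tvec']=np.array(q['tvec']).ravel()-R@dp
a=ray(q,(130,249),.0055);b=ray(q,(290,318),.0055); print('chop',a,b,np.linalg.norm(a-b),np.degrees(np.arctan2(*(b-a)[1::-1])),(a+b)/2)
rows([(.4600,-.1000,.236,-91.4),(.5095,-.2798,.236,-91.4)])
```

```text
chop [0.6467 0.2693 0.0055] [0.4438 0.3813 0.0055] 0.23169700797686243 151.11920923897014 [0.5453 0.3253 0.0055]
t 14.675 P [0.4001 0.1759 0.2419] yaw -91.0523624781986 w 0.45767290308840197
(0.46, -0.1, 0.236, -91.4) [0.916, -0.216, 0.017, -0.001, 0.001, 0.003] rows>= 4.5
(0.5095, -0.2798, 0.236, -91.4) [1.512, -0.392, 0.016, -0.001, 0.001, 0.003] rows>= 7.5
```

>>> apply_moves(
  steps=[
    [0.2, -0.05, 0, 0, 0, 0],
    [0.4, -0.1, 0, 0, 0, 0],
    [0.6, -0.15, 0, 0, 0, 0],
    [0.8, -0.2, 0, 0, 0, 0],
    [1, -0.26, 0, 0, 0, 0.003],
    [1, -0.26, 0, 0, 0, 0.003],
  ],
)

```text
t: 15.42
position: [0.4714, -0.1297, 0.2367]
eef_rot: [[-0.032, -0.999, -0.005], [-0.999, 0.032, -0.0], [0.0, 0.005, -1.0]]
ft_force: [0.8, 1.1, -0.7]
gripper_width: 0.467
grasp_force: 40.7
```

Run:
```python
from h import *
rows([(.5095,-.2798,.236,-91.4),(.5095,-.2798,.0955,-91.4)])
```

```text
t 15.425 P [ 0.4714 -0.1297  0.2367] yaw -91.81249539742107 w 0.46732184045483477
(0.5095, -0.2798, 0.236, -91.4) [0.496, -0.143, 0.002, 0.002, -0.0, -0.003] rows>= 2.5
(0.5095, -0.2798, 0.0955, -91.4) [0.496, -0.145, 0.47, 0.002, -0.0, -0.003] rows>= 3.4
```

>>> apply_moves(
  steps=[
    [0.2, -0.06, 0, 0, 0, 0],
    [0.4, -0.12, 0, 0, 0, 0],
    [0.496, -0.143, 0, 0, 0, 0],
    [0.496, -0.143, 0, 0, 0, 0],
    [0.496, -0.143, 0, 0, 0, 0],
  ],
)

```text
t: 16.05
position: [0.5112, -0.2748, 0.2385]
eef_rot: [[-0.024, -1.0, -0.001], [-1.0, 0.024, 0.001], [-0.001, 0.001, -1.0]]
ft_force: [0.8, -0.5, -0.4]
gripper_width: 0.463
grasp_force: 40.8
```

Run:
```python
from h import *
rows([(.5095,-.2798,.0955,-91.4)])
```

```text
t 16.05 P [ 0.5112 -0.2748  0.2385] yaw -91.37371226025489 w 0.4626977769425182
(0.5095, -0.2798, 0.0955, -91.4) [0.017, 0.005, 0.477, 0.001, 0.0, 0.0] rows>= 2.3
```

>>> apply_moves(
  steps=[
    [0.014, 0.005, 0.12, 0, 0, 0],
    [0.014, 0.005, 0.3, 0, 0, 0],
    [0.014, 0.005, 0.4, 0, 0, 0],
    [0.014, 0.005, 0.45, 0, 0, 0],
    [0.014, 0.005, 0.475, 0, 0, 0],
    [0.014, 0.005, 0.475, 0, 0, 0],
  ],
)

```text
t: 16.8
position: [0.5102, -0.2799, 0.0979]
eef_rot: [[-0.024, -1.0, 0.001], [-1.0, 0.024, -0.001], [0.0, -0.001, -1.0]]
ft_force: [0.1, -0.1, -0.2]
gripper_width: 0.461
grasp_force: 40.8
```

>>> apply_moves(
  steps=[
    [0, 0, 0, 0, 0, 0],
    [0, 0, 0, 0, 0, 0],
    [0, 0, 0, 0, 0, 0],
    [0, 0, -0.1, 0, 0, 0],
    [0, 0, -0.25, 0, 0, 0],
    [0, 0, -0.42, 0, 0, 0],
    [0, 0, -0.45, 0, 0, 0],
    [0, 0, -0.45, 0, 0, 0],
  ],
  grip=60,
)

```text
t: 17.8
position: [0.51, -0.28, 0.2325]
eef_rot: [[-0.025, -1.0, 0.001], [-1.0, 0.025, -0.0], [-0.0, -0.001, -1.0]]
ft_force: [0.8, 0.4, -0.2]
gripper_width: 0.7
grasp_force: 0.0
```

Run:
```python
from h import *
for n in('wrist','top'):
    p=shot(n,n+'9.png')
    for th in ('dark_cap_jar','red_cap_jar'):
        print(n,th,[(np.round(x['at']),round(x['conf'],2),ray(p,x['at'],.011)) for x in manip.tip_of(p,th)[:2]])
rows([(.52,0.005,.236,-91),(.538,.1895,.236,-91)])
```

```text
wrist dark_cap_jar [(array([316., 170.]), 0.57, array([ 0.512 , -0.2796,  0.011 ]))]
wrist red_cap_jar [(array([318., 281.]), 0.88, array([ 0.5135, -0.1284,  0.011 ]))]
top dark_cap_jar [(array([411., 146.]), 0.6, array([ 0.5047, -0.286 ,  0.011 ]))]
top red_cap_jar []
t 18.1 P [ 0.5094 -0.28    0.2308] yaw -91.41909937159807 w 0.7045311244760402
(0.52, 0.005, 0.236, -91) [-0.95, -0.012, -0.017, 0.001, 0.0, -0.003] rows>= 4.6
(0.538, 0.1895, 0.236, -91) [-1.567, -0.056, -0.017, 0.001, 0.0, -0.003] rows>= 7.5
```

View pics/wrist9.png

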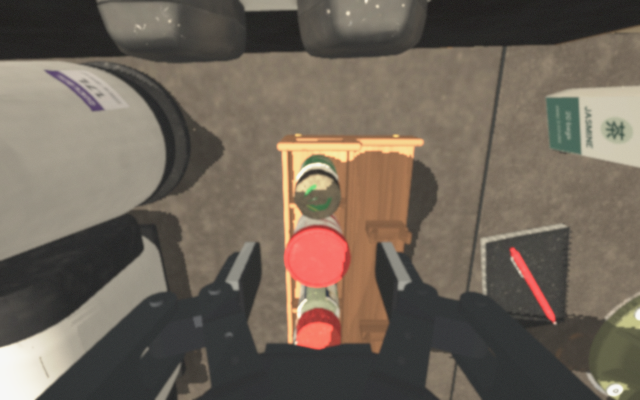

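The dark jar (317,190) stands in the end compartment beside the tub (317,258), with red next to that. Now the white jar.

>>> apply_moves(
  steps=[
    [-0.2, 0, -0.01, 0, 0, 0],
    [-0.4, 0, -0.01, 0, 0, 0],
    [-0.6, 0, -0.01, 0, 0, 0],
    [-0.8, -0.01, -0.01, 0, 0, 0],
    [-1, -0.018, -0.01, 0, 0, 0],
  ],
  grip=68,
)

```text
t: 18.73
position: [0.5222, 0.0216, 0.2347]
eef_rot: [[-0.025, -1.0, -0.0], [-1.0, 0.025, -0.0], [0.0, 0.0, -1.0]]
ft_force: [1.6, -0.1, -0.2]
gripper_width: 0.798
grasp_force: 0.0
```

>>> apply_moves(
  steps=[
    [-0.2, -0.02, 0, 0, 0, 0],
    [-0.4, -0.03, 0, 0, 0, 0],
    [-0.53, -0.038, 0, 0, 0, 0],
    [-0.53, -0.038, 0, 0, 0, 0],
    [-0.53, -0.038, 0, 0, 0, 0],
    [-0.53, -0.038, 0, 0, 0, 0],
  ],
)

```text
t: 19.48
position: [0.538, 0.1774, 0.2351]
eef_rot: [[-0.026, -1.0, 0.0], [-1.0, 0.026, -0.0], [0.0, -0.0, -1.0]]
ft_force: [0.1, 0.3, -0.3]
gripper_width: 0.795
grasp_force: 0.0
```

Run:
```python
from h import *
p=shot('wrist','w10.png')
for th in('white_cap_jar','chopsticks'):
    print(th,[(x['at'],x['conf'],ray(p,x['at'],0)) for x in manip.tip_of(p,th)],[x['rect'] for x in manip.boxes_of(p,th)[:1]])
rows([(.538,.1895,.086,-91)])
```

```text
white_cap_jar [] [[317.7, 195.0, 52.2, 75.0]]
chopsticks [([316.1, 270.4], 0.87, array([0.5433, 0.3209, 0.    ]))] [[310.4, 271.4, 157.6, 78.2]]
t 19.725 P [0.538  0.1778 0.2352] yaw -91.46425218026508 w 0.7958609222294997
(0.538, 0.1895, 0.086, -91) [-0.039, 0.001, 0.497, -0.0, 0.0, -0.004] rows>= 2.4
```

View pics/w10.png

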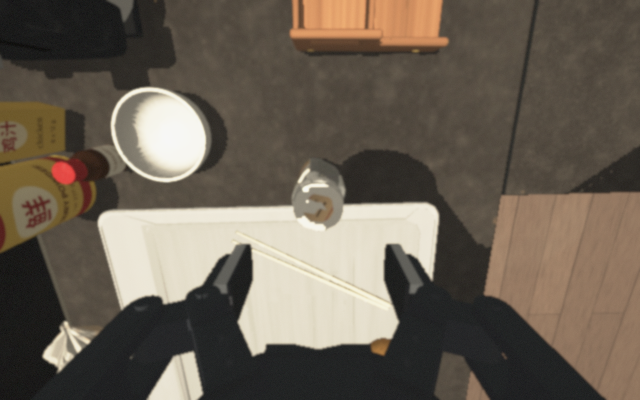

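The white jar is centred at column 318, rows 157–232, in line with the jaws. The chopsticks run from (237,236) to (388,307). Grasp the jar.

>>> apply_moves(
  steps=[
    [-0.035, 0, 0.1, 0, 0, 0],
    [-0.035, 0, 0.25, 0, 0, 0],
    [-0.035, 0, 0.4, 0, 0, 0],
    [-0.035, 0, 0.495, 0, 0, 0],
    [-0.035, 0, 0.495, 0, 0, 0],
  ],
)

```text
t: 20.35
position: [0.5369, 0.1879, 0.0841]
eef_rot: [[-0.025, -1.0, -0.004], [-1.0, 0.025, -0.003], [0.003, 0.004, -1.0]]
ft_force: [0.1, 0.3, 0.5]
gripper_width: 0.792
grasp_force: 0.0
```

>>> apply_moves(
  steps=[
    [0, 0, 0, 0, 0, 0],
    [0, 0, 0, 0, 0, 0],
    [0, 0, 0, 0, 0, 0],
    [0, 0, 0, 0, 0, 0],
    [0, 0, -0.15, 0, 0, 0],
    [0, 0, -0.33, 0, 0, 0],
    [0, 0, -0.5, 0, 0, 0],
    [0, 0, -0.5, 0, 0, 0],
    [0, 0, -0.5, 0, 0, 0],
  ],
  grip=30,
  force=40,
)

```text
t: 21.48
position: [0.5378, 0.189, 0.2357]
eef_rot: [[-0.025, -1.0, -0.001], [-1.0, 0.025, 0.0], [-0.0, 0.001, -1.0]]
ft_force: [-0.5, -0.0, -1.1]
gripper_width: 0.576
grasp_force: 42.0
```

Run:
```python
from h import *
rows([(.5165,.0082,.236,-91.4)])
```

```text
t 21.475 P [0.5378 0.189  0.2357] yaw -91.41512740985456 w 0.5755369077829877
(0.5165, 0.0082, 0.236, -91.4) [0.604, 0.056, -0.001, 0.001, 0.0, -0.0] rows>= 2.9
```

>>> apply_moves(
  steps=[
    [0.15, 0.014, 0, 0, 0, 0],
    [0.3, 0.028, 0, 0, 0, 0],
    [0.45, 0.042, 0, 0, 0, 0],
    [0.56, 0.052, 0, 0, 0, 0],
    [0.604, 0.056, 0, 0, 0, 0],
    [0.604, 0.056, 0, 0, 0, 0],
    [0.604, 0.056, 0, 0, 0, 0],
  ],
)

```text
t: 22.35
position: [0.5169, 0.0089, 0.2358]
eef_rot: [[-0.024, -1.0, -0.001], [-1.0, 0.024, -0.0], [0.0, 0.001, -1.0]]
ft_force: [-0.2, -0.2, -0.0]
gripper_width: 0.575
grasp_force: 42.0
```

Run:
```python
from h import *
p=shot('wrist','w11.png'); q=shot('scene','s11.png'); shot('top','t11.png')
a=cv2.imread('pics/w11.png')[100:400,100:500];b=cv2.resize(cv2.imread('pics/s11.png')[70:220,240:440],None,fx=2,fy=2)
cv2.imwrite('pics/c11.png',np.hstack([a,b]))
rows([(.5165,.0082,.099,-91.4)])
```

```text
t 22.5 P [0.517  0.009  0.2362] yaw -91.35033639368648 w 0.5756123625045917
(0.5165, 0.0082, 0.099, -91.4) [0.003, 0.001, 0.457, 0.0, -0.0, 0.0] rows>= 2.2
```

View pics/c11.png

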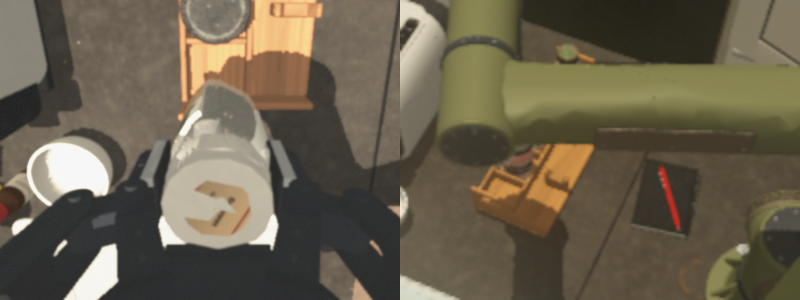

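The white jar is held upright over its compartment. Lower it.

>>> apply_moves(
  steps=[
    [0.003, 0, 0.12, 0, 0, 0],
    [0.003, 0, 0.28, 0, 0, 0],
    [0.003, 0, 0.38, 0, 0, 0],
    [0.003, 0, 0.43, 0, 0, 0],
    [0.003, 0, 0.456, 0, 0, 0],
    [0.003, 0, 0.456, 0, 0, 0],
  ],
)

```text
t: 23.25
position: [0.5176, 0.0075, 0.1008]
eef_rot: [[-0.024, -1.0, 0.002], [-1.0, 0.024, 0.0], [-0.0, -0.002, -1.0]]
ft_force: [0.6, -0.3, -0.4]
gripper_width: 0.58
grasp_force: 42.0
```

>>> apply_moves(
  steps=[
    [0, 0, 0, 0, 0, 0],
    [0, 0, 0, 0, 0, 0],
    [0, 0, 0, 0, 0, 0],
    [0, 0, -0.1, 0, 0, 0],
    [0, 0, -0.25, 0, 0, 0],
    [0, 0, -0.42, 0, 0, 0],
    [0, 0, -0.45, 0, 0, 0],
    [0, 0, -0.45, 0, 0, 0],
  ],
  grip=68,
)

```text
t: 24.25
position: [0.517, 0.0074, 0.235]
eef_rot: [[-0.025, -1.0, 0.001], [-1.0, 0.025, 0.001], [-0.001, -0.001, -1.0]]
ft_force: [-0.1, 1.0, -1.0]
gripper_width: 0.796
grasp_force: 0.0
```

Run:
```python
from h import *
p=shot('wrist','w12.png')
for th in ('white_cap_jar','squat_jar','chopsticks'):
        print(th,[(np.round(x['at']),round(x['conf'],2),ray(p,x['at'],.011)) for x in manip.tip_of(p,th)[:2]],[x['rect'] for x in manip.boxes_of(p,th)[:1]])
rows([(.545,.27,.25,-91.4),(.545,.27,.25,-119)])
```

```text
white_cap_jar [(array([319., 169.]), 0.86, array([0.5151, 0.0071, 0.011 ]))] [[318.6, 186.1, 55.1, 77.8]]
squat_jar [(array([318., 110.]), 0.96, array([ 0.5142, -0.0604,  0.011 ]))] [[315.2, 111.7, 69.7, 76.4]]
chopsticks [] [[254.1, 346.1, 15.1, 9.5]]
t 24.6 P [0.5166 0.0072 0.2338] yaw -91.41512192317961 w 0.7981875773343554
(0.545, 0.27, 0.25, -91.4) [-0.878, -0.073, -0.055, 0.001, -0.0, -0.0] rows>= 4.2
(0.545, 0.27, 0.25, -119) [-0.878, -0.073, -0.055, 0.001, -0.0, 0.23] rows>= 4.2
```

All three jars are in. Next: go above the chopsticks with the tool x axis along them (yaw about −29°).

Run:
```python
from h import *
rows([(.545,.290,.225,-29)])
```

```text
t 24.6 P [0.5166 0.0072 0.2338] yaw -91.41512192317961 w 0.7981875773343554
(0.545, 0.29, 0.225, -29) [-0.945, -0.071, 0.029, 0.001, 0.0, -0.52] rows>= 5.8
```

>>> apply_moves(
  steps=[
    [-0.16, -0.01, 0, 0, 0, -0.088],
    [-0.32, -0.02, 0, 0, 0, -0.176],
    [-0.48, -0.035, 0, 0, 0, -0.264],
    [-0.64, -0.05, 0, 0, 0, -0.352],
    [-0.8, -0.06, 0.01, 0, 0, -0.44],
    [-0.945, -0.071, 0.029, 0, 0, -0.52],
    [-0.945, -0.071, 0.029, 0, 0, -0.52],
    [-0.945, -0.071, 0.029, 0, 0, -0.52],
  ],
  grip=45,
)

```text
t: 25.6
position: [0.5451, 0.29, 0.2256]
eef_rot: [[0.874, -0.486, -0.0], [-0.486, -0.874, -0.001], [0.0, 0.001, -1.0]]
ft_force: [0.5, -0.9, -0.0]
gripper_width: 0.527
grasp_force: 0.0
```

Run:
```python
from h import *
p=shot('wrist','w13.png'); np.savez('w13.npz',**{k:np.array(v) for k,v in p.items()})
print([(x['at'],x['conf'],ray(p,x['at'],0)) for x in manip.tip_of(p,'chopsticks')],[x['rect'] for x in manip.boxes_of(p,'chopsticks')[:1]])
for x in manip.trace(p,'chopsticks')[:1]:
    m=x['mask']; print(x['conf'],m.sum()); ys,xs=np.nonzero(m)
    vx,vy,x0,y0=cv2.fitLine(np.c_[xs,ys].astype(np.float32),cv2.DIST_HUBER,0,.01,.01).ravel()
    t=(xs-x0)*vx+(ys-y0)*vy; e=[(x0+vx*k,y0+vy*k) for k in (t.min(),t.max())]; print(e)
    a,b=[ray(p,k,.0055) for k in e]; print(a,b,np.linalg.norm(a-b),(a+b)/2,np.degrees(np.arctan2(*(b-a)[1::-1])))
rows([])
```

```text
[([291.2, 179.8], 0.96, array([0.5487, 0.324 , 0.    ]))] [[289.6, 171.4, 19.6, 195.7]]
0.63 1796
[(np.float64(284.33973146064614), np.float64(75.70312876826056)), (np.float64(296.05942330406464), np.float64(270.05671466928004))]
[0.6518 0.271  0.0055] [0.4416 0.3794 0.0055] 0.23649513514966936 [0.5467 0.3252 0.0055] 152.70264073463636
t 25.8 P [0.5454 0.2893 0.2266] yaw -29.09924120933302 w 0.5245316498572946
```

View pics/w13.png

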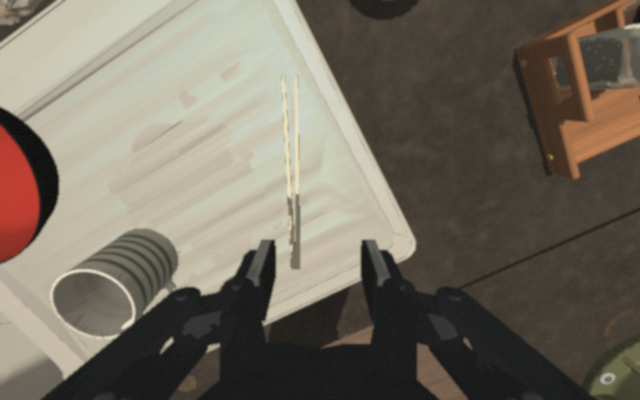

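The chopsticks are fully visible from (284,76) to (296,270). Their centre is at (0.5467,0.3252) and the yaw is −27.3°. The mug is at (115,290), well clear.

Run:
```python
from h import *
w=load('w1.npz'); print('orange',ray(w,(167,124),.03))
rows([(.5467,.3252,.07,-27.3),(.5467,.3252,.0245,-27.3)])
```

```text
orange [0.4495 0.4568 0.03  ]
t 25.8 P [0.5454 0.2893 0.2266] yaw -29.09924120933302 w 0.5245316498572946
(0.5467, 0.3252, 0.07, -27.3) [-0.055, -0.106, 0.522, -0.0, -0.0, -0.015] rows>= 2.6
(0.5467, 0.3252, 0.0245, -27.3) [-0.055, -0.106, 0.674, -0.0, -0.0, -0.015] rows>= 3.3
```

>>> apply_moves(
  steps=[
    [-0.055, -0.106, 0.15, 0, 0, -0.015],
    [-0.055, -0.106, 0.35, 0, 0, -0.015],
    [-0.055, -0.106, 0.52, 0, 0, -0.015],
    [-0.055, -0.106, 0.6, 0, 0, -0.015],
    [-0.055, -0.106, 0.64, 0, 0, -0.015],
    [-0.055, -0.106, 0.66, 0, 0, -0.015],
    [-0.055, -0.106, 0.66, 0, 0, -0.015],
  ],
)

```text
t: 26.68
position: [0.5466, 0.3261, 0.029]
eef_rot: [[0.889, -0.458, 0.001], [-0.458, -0.889, 0.001], [0.001, -0.001, -1.0]]
ft_force: [0.6, -0.4, 0.1]
gripper_width: 0.527
grasp_force: 0.0
```

Run:
```python
from h import *
p=shot('wrist','w14.png')
cv2.imwrite('pics/c14.png',cv2.resize(cv2.imread('pics/w14.png')[0:400,180:460],None,fx=1.5,fy=1.5))
print(manip.read_state()['ft_force'])
rows([(.5467,.3252,.0245,-27.3)])
```

```text
[0.0773 0.1171 0.3937]
t 26.725 P [0.5468 0.3263 0.0294] yaw -27.223471562233556 w 0.5258798783223294
(0.5467, 0.3252, 0.0245, -27.3) [0.001, 0.003, 0.016, -0.001, -0.0, 0.001] rows>= 0.1
```

View pics/c14.png

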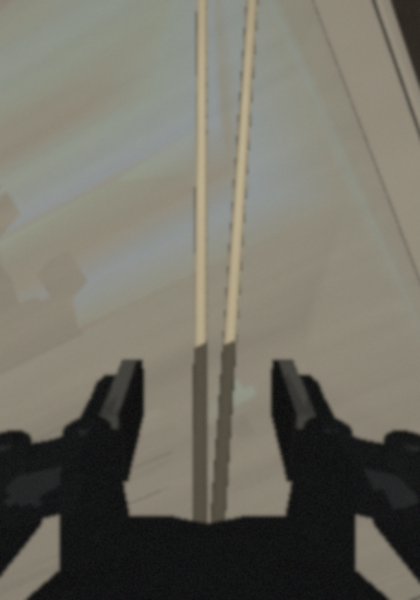

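The jaws straddle both sticks, centred within ~3 mm. Lower the last 4.5 mm and close.

>>> apply_moves(
  steps=[
    [0.001, 0.003, 0.008, 0, 0, 0],
    [0.001, 0.003, 0.016, 0, 0, 0],
    [0.001, 0.003, 0.016, 0, 0, 0],
  ],
  grip=30,
)

```text
t: 27.1
position: [0.546, 0.325, 0.0233]
eef_rot: [[0.889, -0.457, 0.0], [-0.457, -0.889, -0.0], [0.0, -0.0, -1.0]]
ft_force: [0.2, 0.6, 0.4]
gripper_width: 0.357
grasp_force: 0.0
```

>>> apply_moves(
  steps=[
    [0, 0, 0, 0, 0, 0],
    [0, 0, 0, 0, 0, 0],
    [0, 0, 0, 0, 0, 0],
    [0, 0, 0, 0, 0, 0],
  ],
  grip=8,
  force=40,
)

```text
t: 27.6
position: [0.5465, 0.3253, 0.0241]
eef_rot: [[0.889, -0.457, 0.001], [-0.457, -0.889, 0.001], [0.001, -0.001, -1.0]]
ft_force: [-1.0, 1.1, 5.0]
gripper_width: 0.161
grasp_force: 40.5
```

>>> apply_moves(
  steps=[
    [0, 0, -0.1, 0, 0, 0],
    [0, 0, -0.25, 0, 0, 0],
    [0, 0, -0.42, 0, 0, 0],
    [0, 0, -0.58, 0, 0, 0],
    [0, 0, -0.65, 0, 0, 0],
    [0, 0, -0.65, 0, 0, 0],
  ],
)

```text
t: 28.35
position: [0.5463, 0.3255, 0.2196]
eef_rot: [[0.889, -0.457, 0.002], [-0.457, -0.889, 0.002], [0.001, -0.003, -1.0]]
ft_force: [0.1, -0.2, -1.9]
gripper_width: 0.159
grasp_force: 39.1
```

Run:
```python
from h import *
print(manip.read_state()['grasp_force'])
rows([(.48,.10,.22,-60),(.431,-.1338,.22,-91.4)])
```

```text
39.07332267612219
t 28.35 P [0.5463 0.3255 0.2196] yaw -27.218062403605995 w 0.15930412912279251
(0.48, 0.1, 0.22, -60) [0.147, 0.769, -0.003, -0.001, 0.0, 0.273] rows>= 3.8
(0.431, -0.1338, 0.22, -91.4) [0.358, 1.537, -0.005, -0.001, 0.0, 0.535] rows>= 7.6
```

>>> apply_moves(
  steps=[
    [0.03, 0.15, 0, 0, 0, 0.055],
    [0.06, 0.31, 0, 0, 0, 0.11],
    [0.09, 0.46, 0, 0, 0, 0.165],
    [0.12, 0.62, 0, 0, 0, 0.22],
    [0.147, 0.769, 0, 0, 0, 0.273],
    [0.147, 0.769, 0, 0, 0, 0.273],
  ],
)

```text
t: 29.1
position: [0.4787, 0.0975, 0.2168]
eef_rot: [[0.497, -0.868, -0.001], [-0.868, -0.497, -0.0], [-0.0, 0.001, -1.0]]
ft_force: [0.1, 0.1, 0.6]
gripper_width: 0.16
grasp_force: 39.1
```

Run:
```python
from h import *
rows([(.431,-.1338,.22,-91.4)])
```

```text
t 29.1 P [0.4787 0.0975 0.2168] yaw -60.17341118227975 w 0.15974388996199684
(0.431, -0.1338, 0.22, -91.4) [0.59, 0.522, -0.01, 0.001, -0.0, 0.26] rows>= 3.8
```

>>> apply_moves(
  steps=[
    [0.12, 0.1, -0.01, 0, 0, 0.055],
    [0.24, 0.21, -0.01, 0, 0, 0.11],
    [0.36, 0.32, -0.01, 0, 0, 0.165],
    [0.48, 0.42, -0.01, 0, 0, 0.22],
    [0.59, 0.522, -0.01, 0, 0, 0.26],
    [0.59, 0.522, -0.01, 0, 0, 0.26],
    [0.59, 0.522, -0.01, 0, 0, 0.26],
  ],
)

```text
t: 29.98
position: [0.4327, -0.1315, 0.2199]
eef_rot: [[-0.02, -1.0, -0.002], [-1.0, 0.02, 0.0], [-0.0, 0.002, -1.0]]
ft_force: [1.2, 0.9, 0.2]
gripper_width: 0.154
grasp_force: 39.2
```

Run:
```python
from ov import *
p=shot('wrist','w15.png'); rows([(.431,-.1338,.0625,-91.4)])
overlay(p,(.4805,-.135),-1.4,'o15.png',(120,40,520,400),1.5)
for x in manip.trace(p,'chopsticks')[:1]: print(x['conf'],x['rect'])
```

```text
t 30.025 P [ 0.4328 -0.1312  0.2202] yaw -91.09495368440257 w 0.15653772111994424
(0.431, -0.1338, 0.0625, -91.4) [0.009, 0.005, 0.526, 0.001, 0.0, 0.003] rows>= 2.5
0.98 [319.9, 173.7, 40.1, 347.3]
```

View pics/o15.png

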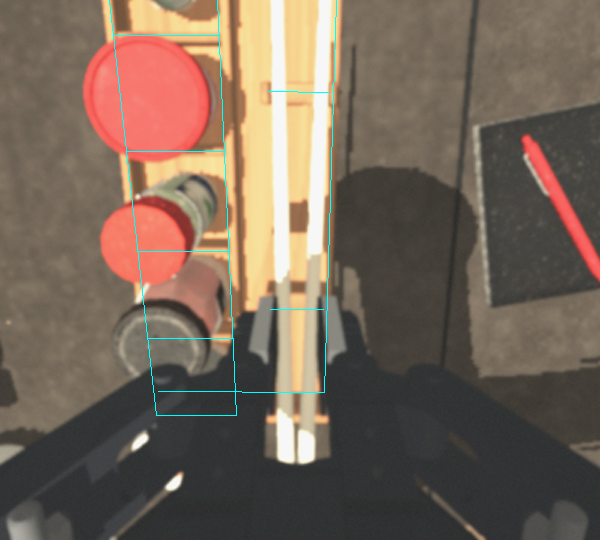

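The overlay matches: the far rest spans crop columns 261–333 at row 92, the model 268–328, and the sticks at about 300 are centred over it. Descend in stages.

>>> apply_moves(
  steps=[
    [0.009, 0.004, 0.1, 0, 0, 0.003],
    [0.009, 0.004, 0.25, 0, 0, 0.003],
    [0.009, 0.004, 0.36, 0, 0, 0.003],
    [0.009, 0.004, 0.42, 0, 0, 0.003],
    [0.009, 0.004, 0.45, 0, 0, 0.003],
    [0.009, 0.004, 0.45, 0, 0, 0.003],
  ],
)

```text
t: 30.82
position: [0.4318, -0.1344, 0.0866]
eef_rot: [[-0.026, -1.0, 0.0], [-1.0, 0.026, -0.0], [0.0, -0.0, -1.0]]
ft_force: [0.1, 0.0, 0.9]
gripper_width: 0.16
grasp_force: 39.2
```

Run:
```python
from h import *
p=shot('wrist','w16.png'); print(manip.read_state()['ft_force']); rows([(.431,-.1338,.0635,-91.4)])
cv2.imwrite('pics/c16.png',cv2.resize(cv2.imread('pics/w16.png')[:,140:500],None,fx=1.5,fy=1.5))
```

```text
[-1.0131 -0.8332  0.5332]
t 30.875 P [ 0.4321 -0.1345  0.0872] yaw -91.5089263772011 w 0.15586012979325317
(0.431, -0.1338, 0.0635, -91.4) [-0.002, 0.004, 0.079, -0.001, -0.0, -0.001] rows>= 0.4
```

View pics/c16.png

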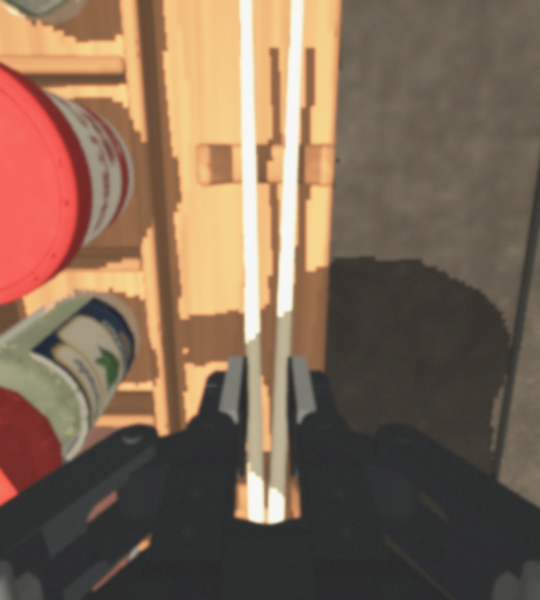

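The far rest spans columns 198–335 (centre 266). The sticks cross it at 243–300 (centre 271), about 1.8 mm off. I turn +1° and lower.

>>> apply_moves(
  steps=[
    [-0.002, 0, 0.03, 0, 0, -0.008],
    [-0.002, 0, 0.055, 0, 0, -0.008],
    [-0.002, 0, 0.07, 0, 0, -0.008],
    [-0.002, 0, 0.08, 0, 0, -0.008],
    [-0.002, 0, 0.08, 0, 0, -0.008],
  ],
)

```text
t: 31.5
position: [0.4316, -0.1341, 0.0626]
eef_rot: [[-0.01, -1.0, 0.0], [-1.0, 0.01, -0.0], [0.0, -0.0, -1.0]]
ft_force: [-2.2, -0.4, 2.3]
gripper_width: 0.16
grasp_force: 39.4
```

Run:
```python
from h import *
p=shot('wrist','w17.png'); print(manip.read_state()['ft_force'],manip.read_state()['moment']); rows([(.431,-.1338,.0635,-91.4)])
cv2.imwrite('pics/c17.png',cv2.resize(cv2.imread('pics/w17.png')[:,140:500],None,fx=1.5,fy=1.5))
```

```text
[-1.4788  0.231   2.3307] [ 0.1326  0.4427 -0.0257]
t 31.55 P [ 0.4316 -0.1341  0.0626] yaw -90.57467257214554 w 0.15888063782488382
(0.431, -0.1338, 0.0635, -91.4) [-0.001, 0.002, -0.003, -0.0, -0.0, 0.007] rows>= 0.1
```

View pics/c17.png

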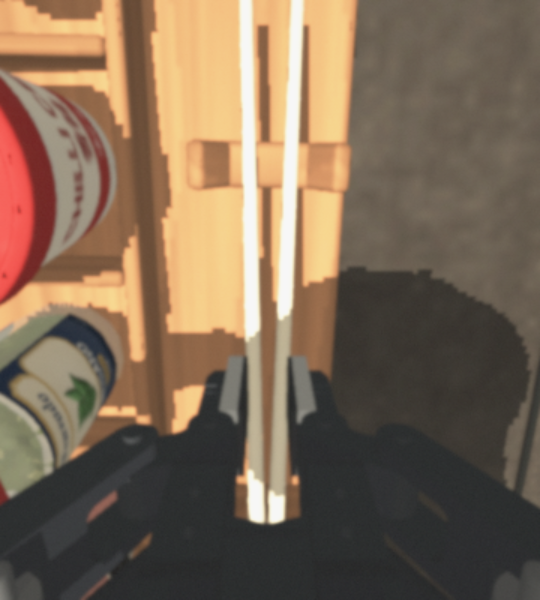

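The sticks sit in the far notch: rest 190–350, sticks 244–300, with light contact of 2 N. Release and retreat.

>>> apply_moves(
  steps=[
    [0, 0, 0, 0, 0, 0],
    [0, 0, 0, 0, 0, 0],
    [0, 0, 0, 0, 0, 0],
    [0, 0, -0.04, 0, 0, 0],
    [0, 0, -0.12, 0, 0, 0],
    [0, 0, -0.28, 0, 0, 0],
    [0, 0, -0.45, 0, 0, 0],
    [0, 0, -0.55, 0, 0, 0],
    [0, 0, -0.55, 0, 0, 0],
  ],
  grip=30,
)

```text
t: 32.67
position: [0.4325, -0.1342, 0.231]
eef_rot: [[-0.01, -1.0, 0.006], [-1.0, 0.01, -0.0], [0.0, -0.006, -1.0]]
ft_force: [-0.7, -0.0, -0.7]
gripper_width: 0.35
grasp_force: 0.0
```

Run:
```python
from h import *
rows([(.40,.15,.25,-91.4),(.35,.1,.25,-30)])
```

```text
t 32.675 P [ 0.4325 -0.1342  0.231 ] yaw -90.58250857060848 w 0.3504216346583399
(0.4, 0.15, 0.25, -91.4) [-0.946, 0.118, -0.064, -0.003, -0.0, 0.007] rows>= 4.6
(0.35, 0.1, 0.25, -30) [-0.778, 0.283, -0.065, -0.003, -0.002, -0.505] rows>= 5.7
```

>>> apply_moves(
  steps=[
    [0, 0, -0.1, 0, 0, -0.088],
    [0, 0, -0.2, 0, 0, -0.176],
    [0, 0, -0.23, 0, 0, -0.264],
    [0, 0, -0.23, 0, 0, -0.352],
    [0, 0, -0.23, 0, 0, -0.44],
    [0, 0, -0.23, 0, 0, -0.528],
    [0, 0, -0.23, 0, 0, -0.616],
    [0, 0, -0.23, 0, 0, -0.704],
    [0, 0, -0.23, 0, 0, -0.755],
    [0, 0, -0.23, 0, 0, -0.755],
  ],
)

```text
t: 33.92
position: [0.4313, -0.1339, 0.2959]
eef_rot: [[1.0, -0.001, -0.001], [-0.001, -1.0, -0.0], [-0.001, 0.0, -1.0]]
ft_force: [-0.1, -0.0, -1.0]
gripper_width: 0.351
grasp_force: 0.0
```

Run:
```python
from h import *
p=shot('wrist','w18.png')
cv2.imwrite('pics/c18.png',cv2.resize(cv2.imread('pics/w18.png')[:250,130:530],None,fx=2,fy=2))
for th in ('red_cap_jar','dark_cap_jar','white_cap_jar','chilli_tub','squat_jar','chopsticks'):
    print(th,[(round(x['conf'],2),ray(p,x['at'],.037 if th=='chopsticks' else .011)[:2]) for x in manip.tip_of(p,th)[:1]])
```

```text
red_cap_jar [(0.59, array([ 0.5125, -0.1353]))]
dark_cap_jar [(0.66, array([ 0.5108, -0.277 ]))]
white_cap_jar [(0.59, array([0.5174, 0.0089]))]
chilli_tub [(0.74, array([ 0.512 , -0.2083]))]
squat_jar [(0.87, array([ 0.5145, -0.066 ]))]
chopsticks [(0.75, array([ 0.4328, -0.1366]))]
```

View pics/c18.png

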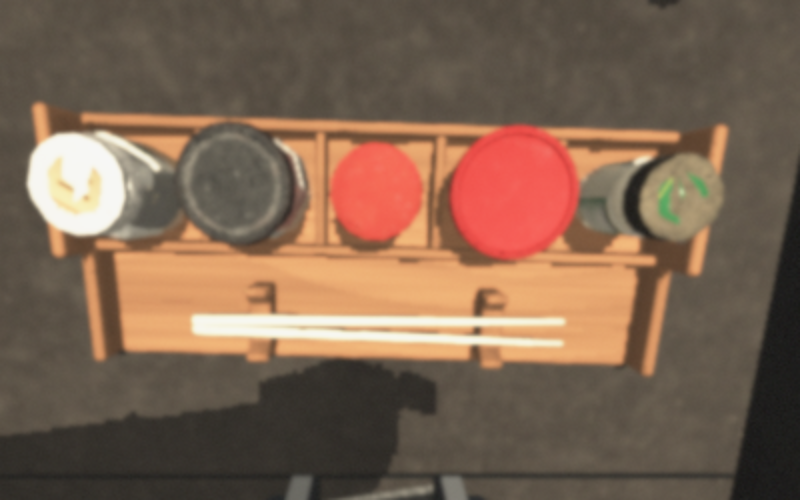

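All jars stand in order (white, squat, red, tub, dark). The chopsticks lie in both notches, with ends at columns 192 and 565 about the rests' midpoint of 376. Hand in.

```bash
python3 -c "
from workcell import manip; print(manip.job_done())"
```

```text
the job is handed in; nothing more can be done
None
```

The three jars stand in their compartments in the order asked, the chopsticks lie about centred across both rests, and the job was handed in at about 34 s of the 109 s limit; the hand-in returned no verdict.

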